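# Hang a slide rack on the stainer's transfer rail and run it to the stop

## Robot

A 6-joint arm with a two-finger parallel gripper is mounted at the origin on the work surface. World frame = base frame: x ahead of the robot, y to its left, z up, the work surface at z = 0. Lengths are in mm, angles in rad, forces in N, time in s.
With the tool pointing down it reaches from about 275 to 775 mm from the base axis. Payload 14.6 kg.
Tool frame: the origin (TCP) lies between the finger pads; the fingertips stand r.finger_overhang ahead of it and the grasp point (between the pads) lies 8 mm behind it (r.finger_overhang is the distance from the TCP to the fingertips, in mm); z points along the fingers, y is the line along which they close (so a half turn about z gives the same grasp; the last joint's range is limited). The gripper opens to 85 mm and grips with 20 to 120 N. Pads are 22 mm wide; open, the fingers measure 114 mm over their backs; the gripper's body (76 mm by 85 mm) begins 54 mm behind the grasp point. The pads swing forward as they close: fully open they stand 13 mm farther back than shut.
Start: joints at [-1.277, 0.263, -0.048, 1.259, 0, 1.415], TCP at [227.784, -473.014, 221.978] pointing down, gripper open.
Joint ranges: [-2.65, 2.65], [-0.89, 1.7], [-1.18, 1.37], [-2.13, 2.11], [-1.35, 1.29], [-3.14, 3.14]. Speed limits (rad/s): [1.89, 1.89, 2.57, 2.79, 3.14, 3.14].

## Interface

Orientations are given as a unit quaternion [x, y, z, w].
In Python, from workcell import r, cams gives the robot as it stands. Calls block until the motion is done:
- r.move_pose(position, orientation): joint-space move of the TCP to a pose.
- r.move_l(position, max_speed=150, frame=None, f_stop=None): straight line of the TCP; frame=None keeps the orientation; max_speed is the mean speed in mm/s. With f_stop (N) it stops when the force on the tool has changed by that much, and returns True; else False.
- r.goto_joints(angles): joint-space move.
- r.command_gripper(opening, strength=None): opening from 0.0 (shut) to 1.0 (fully open); strength is the grip in N (None keeps the last); returns when the fingers have stopped.
- r.wait(seconds).
- r.inverse_kinematics(position, orientation): joint angles nearest the present ones, or None.
- r.state(): the state.
- cams.read_camera(name): name is "side" or "top"; returns a dict with "img" (420x560x3 uint8, blue, green, red), "camera_matrix" (3x3 intrinsics, pixels), "D" ([k1, k2, p1, p2, k3] as OpenCV has them; the pictures are not rectified), "cam_to_world" (4x4, takes a point from camera to world coordinates). Camera axes: x right, y down, z forward; pixel columns grow to the right and rows downward; lengths in mm; the calibration is good to about 2 mm. A picture is of the moment at which its call begins. There is no depth.
A pose or a line that the arm cannot do raises r.PlanningError and nothing moves.
- r.job_done(): hands the job in; it is judged then, once.
The state is a dict: "clock": time; "joints": joint angles; "qd": joint speeds; "tau": joint torques, N m; "tool_pos": TCP position; "tcp_rot": TCP orientation; "ft_force": force on the tool from outside, world axes, zero at the start; "ft_torque": the same for the moment, N m; "opening": opening from 0.0 (shut) to 1.0 (fully open); "gripper_force": force on a finger pad.
Only numpy, scipy, OpenCV 4.12 (cv2) and the standard library are available. Lean on these libraries where they do the work, as an engineer would, in place of code of your own. Each camera call takes 0.05 s, during which the arm holds its last target. There are 200 camera calls.

## Task

Pick up the slide rack by its upright steel tab and hang it on the transfer rail: lift its hook tongue over the rail's front lip and lower it gently until it sits fully down in the channel behind, clear of the stop block by at least 60 mm. Then, keeping it seated, slide it along the rail until it presses lightly against the stop, and let go so that it hangs there by itself. Never lean or knock hard on the rail or the stop, and leave the other bench items alone.

Things in the scene. Friction and masses are not known exactly. Their poses are not given: they have to be found in the camera images.
- rack: Loose slide rack, 0.2 to 0.4 kg, upright on the bench, hook side away from the robot. Origin: centre of underside; z up; y along its length; +x from spine to tongue. White plastic basket 50 (x) by 90 (y) by 45 tall. Steel hanger 36 wide in y, C-shaped: spine plate at x -26.5 to -22.5 up to z 128, bridge z 123 to 128 going +x, tongue at its end pointing down, grip tab above the tongue.
- tongue_tip (a point): Middle of the lower edge of the rack's tongue, 105 mm above the rack's origin; axes as the rack's. Tongue: 5 thick (x -2.5 to 2.5), 36 wide in y, from z 105 up to the bridge underside at z 123. The gap between spine and tongue is 20 wide, open below; the rail's lip goes in there.
- tab_top (a point): Middle of the top edge of the rack's upright grip tab, 178 mm above the rack's underside. The tab is 10 thick (rack x -7.5 to 2.5, its far face flush with the tongue's), 36 wide in y, z 128 to 178. Grip it from above with the fingers closing along the rack's x. The centre of mass lies about under it.
- rail: Fixed rail stand, posts at its y -200 and +200. Origin: on the bench, mid-length, below the nominal channel centre line; z up; +x away from the robot. Behind the channel: rear bar (x 42, 150 high), end clamps (177 high, beyond y -170 and +170). Free space below the channel; a flat drip tray on the bench. Rack or robot must not press on rail or stop with over 25 N.
- channel (a point): NOMINAL middle of the channel floor, 145 above the bench; axes as the rail's. Channel open upward, 380 long. Front lip (-x side) 12 above the floor, 5 thick; gap 9 (x -4.5 to 4.5); back wall (+x side) 30 above the floor, 5 thick; floor 6 thick. Clamped in slots: the REAL one lies up to 6 off in x and 4 in z, parallel, unmeasured: feel for wall and floor. Yields 1 mm per 8 N in z, else rigid.
- stop: Dark steel stop block (yields 1 mm per 5 N), clamped at rail y +30 to +120, reaching over channel and lip (rail x -10 to 36, 161 to 181 above the bench, 20 wide). Origin: bench height, below the nominal channel centre, in the plane of its -y face, which the hanger's side meets; axes as the rail's. The tongue's middle is then 18 mm to the -y side of it. Push on it with 2 to 10 N.
- beaker: Bystander: white plastic beaker, 84 diameter, 110 tall; origin at the centre of its underside.
- reagent: Bystander: glass reagent bottle with cap, 68 diameter, 150 tall; origin at the centre of its underside.
- tipbox: Bystander: grey pipette-tip box with a clear cover, 87 by 122 by 63 tall, left of the rail; origin at the centre of its underside.
Things that resemble listed ones, but are neither listed nor needed, are in the scene too. Leave any purple or yellow look-alike of the rack alone.

How it is judged (in metres and radians):
On the way, in this order (a step that is already met when the one before it is completed fails the run):
1. the rack's tongue is fully down in the channel behind the lip, its weight on the rail, the tongue's middle more than 60 mm short of the stop's face (z of tongue_tip in the frame of rail between 0.138 and 0.151 m and x of tongue_tip in the frame of rail between -0.011 and 0.011 m and angle between rack's own z axis and vertical below 0.12 rad and angle between the y axis of rack and the y axis of rail, either way round below 0.2 rad and contact force between rack and rail above 0.8 N and y of tongue_tip in the frame of stop below -0.06 m), for 0.2 s.
2. still seated, the rack has been slid along until it presses on the stop with more than 1 N (z of tongue_tip in the frame of rail between 0.138 and 0.151 m and x of tongue_tip in the frame of rail between -0.011 and 0.011 m and angle between rack's own z axis and vertical below 0.12 rad and angle between the y axis of rack and the y axis of rail, either way round below 0.2 rad and contact force between rack and rail above 0.8 N and y of tongue_tip in the frame of stop above -0.023 m and contact force between rack and stop above 1 N), for 0.1 s.
At the end, for the whole second after the job is handed in: The rack hangs by its tongue in the channel behind the lip, bearing on the rail, upright within 0.12 rad and along the rail within 0.2 rad, its hanger within 4 mm of the stop's face, released and at rest (z of tongue_tip in the frame of rail between 0.138 and 0.151 m and x of tongue_tip in the frame of rail between -0.011 and 0.011 m and angle between rack's own z axis and vertical below 0.12 rad and angle between the y axis of rack and the y axis of rail, either way round below 0.2 rad and contact force between rack and rail above 0.8 N and y of tongue_tip in the frame of stop between -0.022 and -0.014 m and contact force between rack and the fingers below 0.05 N and linear speed of rack below 0.02 m/s and angular speed of rack below 0.2 rad/s); the robot touches nothing.
It fails at once if the rack presses on the rail or its stop with more than 25 N (contact force between rack and rail above 25 N).
It fails at once if the robot itself presses on the rail or its stop with more than 25 N (contact force between the arm and rail above 25 N).
It fails at once if the rack is tipped over (more than 0.6 rad) (angle between rack's own z axis and vertical above 0.6 rad).
It fails at once if the beaker, the reagent bottle or the tip box is shifted by more than 20 mm (distance of any of beaker, reagent, tipbox from where it was at the start of the episode above 0.02 m).
It also fails if it takes over 45 s, if anything falls off the work surface, if the arm or the gripper's body presses on something with over 40 N, if the wrist force passes 120 N, or if a joint passes its speed limit or range.

## Working session

There is one attempt and no reset: what is moved stays moved. The work goes in short steps, each a Python script; the robot and the scene stay as the last script left them, time stands still between calls to the robot, and variables do not carry over. Pictures are saved under pics/ and viewed, at most 10 in all, crops included, and the job is handed in when it is done.

```bash
ls; mkdir -p pics; python3 - <<'E'
from workcell import r, cams
import cv2, numpy as np, pickle
d={}
for n in ("side","top"):
    c=cams.read_camera(n); d[n]=c; cv2.imwrite(f"pics/{n}0.png",c["img"])
    print(n,np.array(c["camera_matrix"]).tolist(),c["D"],np.round(c["cam_to_world"],3).tolist())
pickle.dump(d,open("c0.pkl","wb"))
s=r.state(); print(s, r.finger_overhang)
E
```

```text
pics
side [[421.93656993529197, 0.0, 278.5870971932963], [0.0, 421.93656993529197, 210.14139713315924], [0.0, 0.0, 1.0]] [0.0003548 0.        0.        0.        0.       ] [[-0.994, -0.083, 0.073, 383.273], [-0.11, 0.695, -0.71, 864.159], [0.008, -0.714, -0.7, 1001.654], [0.0, 0.0, 0.0, 1.0]]
top [[394.2463394270254, 0.0, 277.147746350011], [0.0, 394.2463394270254, 209.68162714647866], [0.0, 0.0, 1.0]] [-0.06535177  0.          0.          0.          0.        ] [[-0.028, -0.997, 0.065, 415.679], [-1.0, 0.027, -0.006, 20.276], [0.004, -0.065, -0.998, 1058.986], [0.0, 0.0, 0.0, 1.0]]
{'clock': 0.1, 'joints': array([-1.27729773e+00,  2.63469584e-01, -4.88833764e-02,  1.25938458e+00,
       -2.20101084e-06,  1.41548520e+00]), 'qd': array([ 1.28264729e-03, -7.26176766e-04,  2.07062125e-03, -4.35653295e-05,
        1.28458551e-03,  5.22394242e-04]), 'tau': array([ 2.81974819e-03, -6.38578892e+01,  3.85062039e+01,  9.98706470e-03,
       -1.05570746e-04,  5.89090206e-06]), 'tool_pos': array([ 227.70876741, -472.76401786,  221.57240358]), 'tcp_rot': array([ 9.74926605e-01,  2.22526161e-01, -3.35879638e-05, -4.69407474e-04]), 'ft_force': array([-0.1753016 ,  0.24140141,  0.14671627]), 'ft_torque': array([-0.03801332, -0.03156906,  0.00324066]), 'gripper_force': 0.0, 'opening': 0.999735598437592} 11.0
```

View pics/side0.png

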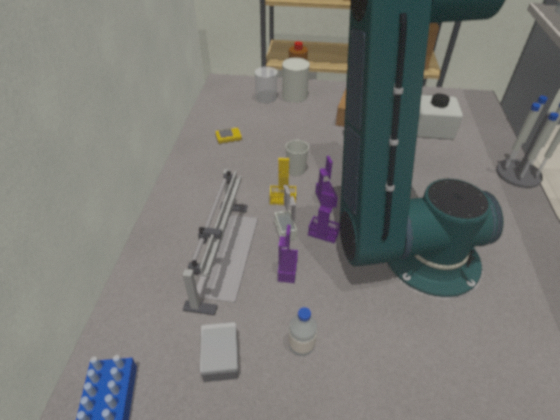

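View pics/top0.png

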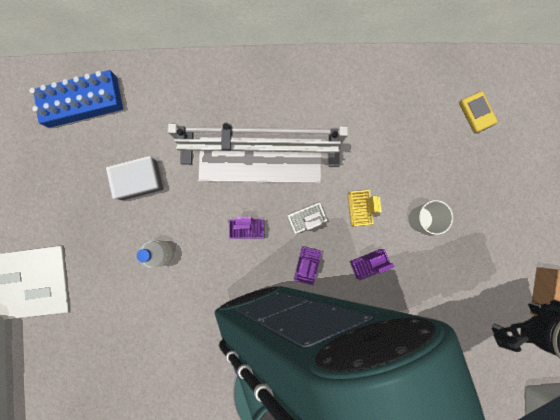

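The top view shows the white rack at about (308,217), the rail from (175,140) to (345,140) and the stop at about (227,137). In the side view the rack is at about (288,212) and the stop at about (208,232). I'll enlarge both areas.

```bash
python3 - <<'E'
import cv2
t=cv2.imread("pics/top0.png"); s=cv2.imread("pics/side0.png")
def crop(im,x0,y0,w,h,k):
    c=cv2.resize(im[y0:y0+h,x0:x0+w],None,fx=k,fy=k,interpolation=cv2.INTER_CUBIC)
    for x in range(x0 - x0%10+10,x0+w,10):
        cv2.line(c,((x-x0)*k,0),((x-x0)*k,6 if x%50 else 14),(0,0,255),1)
        if x%20==0: cv2.putText(c,str(x),((x-x0)*k-10,24),0,.35,(0,0,255),1)
    for y in range(y0-y0%10+10,y0+h,10):
        cv2.line(c,(0,(y-y0)*k),(6,(y-y0)*k),(0,0,255),1); cv2.putText(c,str(y),(8,(y-y0)*k+4),0,.35,(0,0,255),1)
    return c
cv2.imwrite("pics/tc.png",crop(t,160,115,195,125,4))
cv2.imwrite("pics/sc.png",crop(s,180,160,130,150,4))
E
```

```text
(no output)
```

View pics/tc.png

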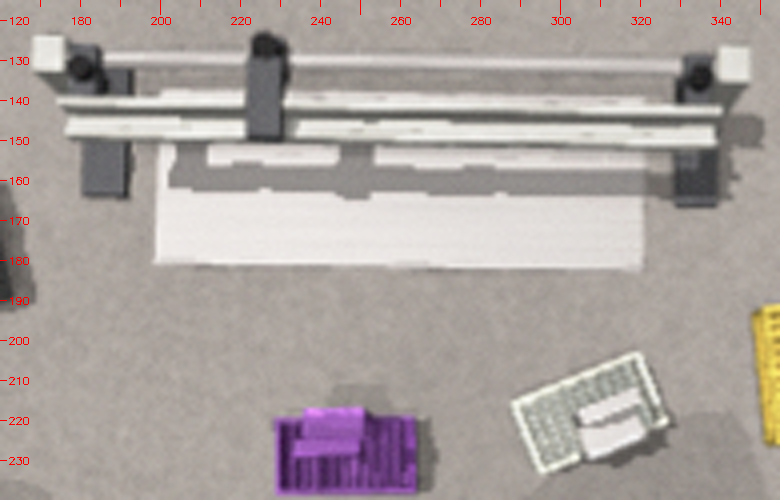

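View pics/sc.png

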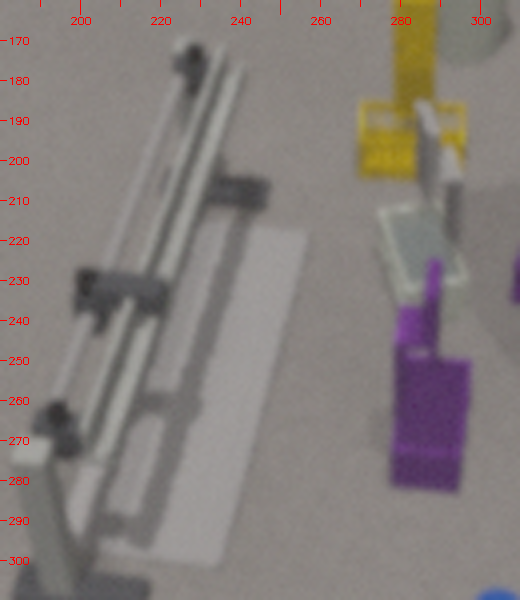

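The crops give these readings:
- **Rack rim:** corners at about (288,215), (320,203), (327,220) and (296,233) in the top view. The tab top is at about (312.5,216.5), and in the side view it runs from about (283,185) downward.
- **Stop:** its right edge is at x≈230.5 in the top view.
- **Lip:** it runs from (176.5,146) to (338.5,147.5) in the top view.

Next I'll fit the models and overlay them.

```bash
cat > geo.py <<'E'
import cv2, numpy as np, pickle
def proj(c,P):
    T=np.linalg.inv(np.array(c["cam_to_world"])); rv,_=cv2.Rodrigues(T[:3,:3])
    return cv2.projectPoints(np.array(P,float).reshape(-1,1,3),rv,T[:3,3],np.array(c["camera_matrix"]),np.array(c["D"]))[0].reshape(-1,2)
def place(p,P):  # p=x,y,z,yaw
    P=np.array(P,float).reshape(-1,3); c,s=np.cos(p[3]),np.sin(p[3])
    return P@np.array([[c,-s,0],[s,c,0],[0,0,1]]).T+np.array(p[:3])
def box(x0,x1,y0,y1,z0,z1):
    v=[[x,y,z] for x in (x0,x1) for y in (y0,y1) for z in (z0,z1)]
    return [(v[i],v[j]) for i in range(8) for j in range(i+1,8) if bin(i^j).count("1")==1]
RACK=box(-25,25,-45,45,0,45)+box(-26.5,-22.5,-18,18,45,128)+box(-7.5,2.5,-18,18,128,178)
RAIL=box(-9.5,-4.5,-190,190,145,157)+box(4.5,9.5,-190,190,145,175)
E
cat > fit.py <<'E'
from geo import *
from scipy.optimize import least_squares
d=pickle.load(open("c0.pkl","rb"))
t,s=d["top"],d["side"]; o=np.array([-.375,-.375])
rack=[(t,[25,45,45],(288,215.5)),(t,[25,-45,45],(320,203)),(t,[-25,-45,45],(327,220.5)),(t,[-25,45,45],(295.8,233.3)),
 (t,[2.5,18,178],(304.3,217.5)),(t,[2.5,-18,178],(319.3,212)),(t,[-26.5,18,128],(307.5,230)),(t,[-26.5,-18,128],(322.5,225)),
 (s,[25,-45,45],(273.8,212.5)),(s,[-25,45,45],(296.8,230)),(s,[25,45,45],(278.8,232.5)),(s,[2.5,-18,178],(283,185))]
rail=[(t,[-7,190,157],(176.7,146.1)),(t,[-7,-190,157],(338.8,147.6)),(t,[7,190,175],(174.3,140.4)),(t,[7,-190,175],(340.5,142)),
 (s,[-7,-190,157],(240,176)),(s,[-7,190,157],(205,275)),(s,[7,-190,175],(235,171.5))]
def run(name,pts,p0):
    f=lambda p:np.concatenate([proj(c,place(p,m))[0]-np.array(px)-o for c,m,px in pts])
    q=least_squares(f,p0,loss="soft_l1",x_scale=[10,10,10,.1]); print(name,np.round(q.x,3)); print(np.round(f(q.x).reshape(-1,2),1).tolist()); return q.x
pr=run("rack",rack,[430,-60,0,.35]); pl=run("rail",rail,[600,20,0,0])
# stop -y face, at top z 181
f=lambda y:(proj(t,place(pl,[[13,y,181]]))[0,0]-(230.5-.375))
q=least_squares(lambda y:[f(y[0])],[80]); print("stop y in rail",q.x, place(pl,[[0,q.x[0],0]]))
print("tab top",place(pr,[-2.5,0,178]))
np.save("fit.npy",[pr,pl]); 
def ov(c,x0,y0,w,h,k,fn):
    im=cv2.resize(c["img"][y0:y0+h,x0:x0+w],None,fx=k,fy=k,interpolation=cv2.INTER_CUBIC)
    for p,E,col in ((pr,RACK,(0,0,255)),(pl,RAIL+box(-10,36,q.x[0],q.x[0]+20,161,181),(0,200,0))):
        for a,b in E:
            u=(proj(c,place(p,[a,b]))-[x0,y0]+.5)*k; cv2.line(im,*[tuple(int(v) for v in e) for e in np.round(u)],col,1)
    return im
A=ov(t,160,115,195,125,4,0); B=ov(s,180,160,130,145,4,0)
cv2.imwrite("pics/ovt.png",A); cv2.imwrite("pics/ovs.png",B)
E
python3 fit.py
```

```text
rack [ 4.59048e+02 -6.30440e+01 -1.48800e+00  3.47000e-01]
[[-0.1, 0.0], [0.2, -0.2], [0.4, 0.3], [-0.8, 0.3], [0.3, -0.1], [0.2, -0.5], [0.1, -0.2], [-0.8, -0.8], [0.3, -0.1], [-0.4, -0.3], [2.0, -0.1], [0.6, 0.6]]
rail [ 6.2787e+02  5.7158e+01 -4.1250e+00 -4.5000e-02]
[[-0.3, 0.8], [0.1, 2.1], [0.3, -1.2], [-0.4, -0.1], [-0.9, 0.5], [0.3, -1.7], [-0.6, 0.1]]
stop y in rail [60.80555646] [[630.60549571 117.90200165  -4.12453   ]]
tab top [[456.69743942 -63.89533761 176.51218833]]
```

View pics/ovt.png

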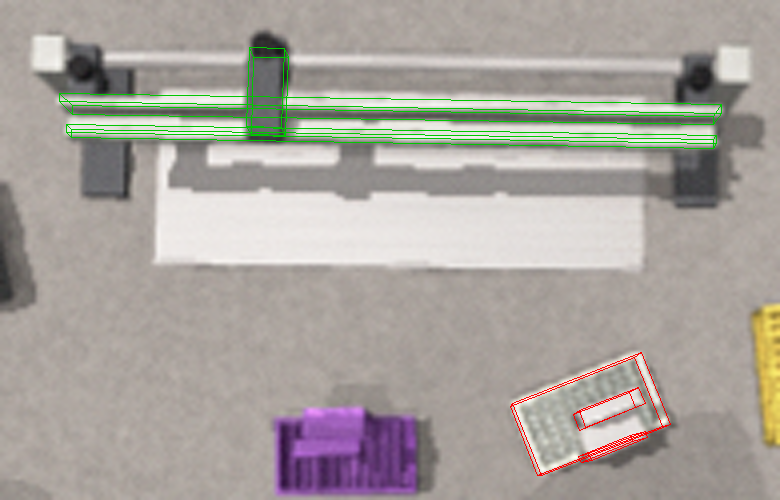

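View pics/ovs.png

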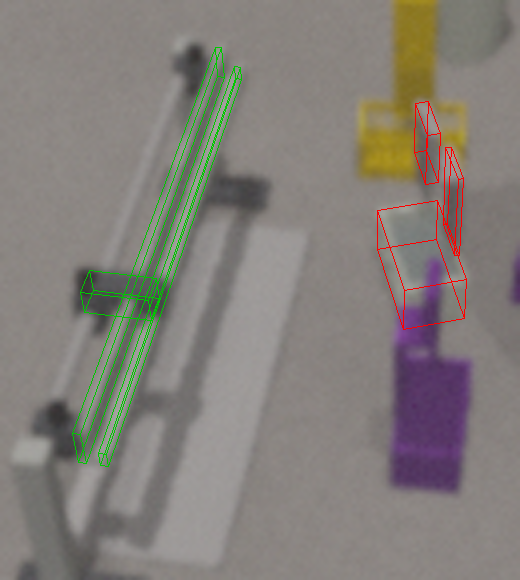

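The rack overlay matches well in both views: the tab top is at (457,-64,177), against an expected height of 178. The rail overlay is good to about 2 mm, with yaw about -0.04, the channel near (628,57) and the stop face near y 118. Now I'll grasp and lift the rack.

```bash
cat > h.py <<'E'
import numpy as np
from workcell import r, cams
def q(yaw): t=(yaw+np.pi/2)/2; return [np.cos(t),np.sin(t),0,0]
def st(m=""):
    s=r.state(); print(m,"t%.2f"%s["clock"],np.round(s["tool_pos"],1),"F",np.round(s["ft_force"],2),"T",np.round(s["ft_torque"],2),"grip %.2f %.1f"%(s["opening"],s["gripper_force"])); return s
E
python3 - <<'E'
from h import *
import cv2
Q=q(.347); x,y=456.7,-63.9
print(r.inverse_kinematics([x,y,260],Q), r.inverse_kinematics([627,33,205],q(-.04)))
r.move_pose([x,y,235],Q); st("above")
hit=r.move_l([x,y,155],80,f_stop=6); st(f"down {hit}")
if not hit:
    r.command_gripper(0.0,60); st("grip")
    r.move_l([x,y,165],40); st("lift10")
    cv2.imwrite("pics/side1.png",cams.read_camera("side")["img"])
E
```

```text
[-0.31601921  0.14330471 -0.10318396  1.32430766  0.          0.90777712] [-0.07710677  0.44840891  0.19255289  1.31494031  0.          1.53368956]
above t1.82 [456.7 -64.6 234.9] F [0.13 0.72 0.32] T [0.04 0.04 0.01] grip 1.00 0.0
down False t2.97 [457.  -64.  155.4] F [ 0.28 -0.13  0.29] T [ 0.02 -0.01  0.03] grip 1.01 0.0
grip t3.65 [456.7 -63.9 155.2] F [-1.41 -0.47  4.59] T [0.1  0.27 0.05] grip 0.10 59.8
lift10 t4.05 [456.8 -63.9 165.1] F [-0.49 -0.17 -2.11] T [0.06 0.03 0.05] grip 0.10 58.8
```

Grip opening is about 9 mm and the wrist carries about 2.3 N, so the rack is held. Next I move in front of the rail and check it with the cameras.

```bash
python3 - <<'E'
from h import *
from geo import *
pl=np.load("fit.npy")[1]; pl[3]=-.038; Q=q(pl[3])
p=lambda x,y,z: [*place(pl,[x-2.5,y,0])[0][:2], z]
print(p(-45,-27,215))
r.move_l([456.8,-63.9,228],120)
r.move_l(p(-45,-27,228),150,frame=Q)
r.move_l(p(-45,-27,215),60); r.wait(.2); s=st("pre")
x,y,z=s["tool_pos"]; pr=[x+2.5,y,z-155,pl[3]]
ims=[]
for n,x0,y0,w,h in (("top",190,110,110,120),("side",190,170,100,120)):
    c=cams.read_camera(n); k=4 
    im=cv2.resize(c["img"][y0:y0+h,x0:x0+w],None,fx=k,fy=k,interpolation=cv2.INTER_CUBIC); b=im.copy()
    for P,E,col in ((pr,RACK+box(-2.5,2.5,-18,18,105,123),(0,0,255)),(pl,RAIL,(0,200,0))):
        for a,e in E:
            u=(proj(c,place(P,[a,e]))-[x0,y0]+.5)*k; cv2.line(im,*[tuple(int(v) for v in g) for g in np.round(u)],col,1)
    ims.append(im)
m=np.zeros((480,840,3),np.uint8); m[:,:440]=ims[0]; m[:,440:]=ims[1]
cv2.imwrite("pics/pre.png",cv2.resize(m,(798,456)))
E
```

```text
[np.float64(579.3788670668408), np.float64(31.982050494541085), 215]
pre t6.53 [579.5  31.9 215.2] F [-0.03  0.16 -2.6 ] T [ 0.04 -0.    0.04] grip 0.10 58.8
```

View pics/pre.png

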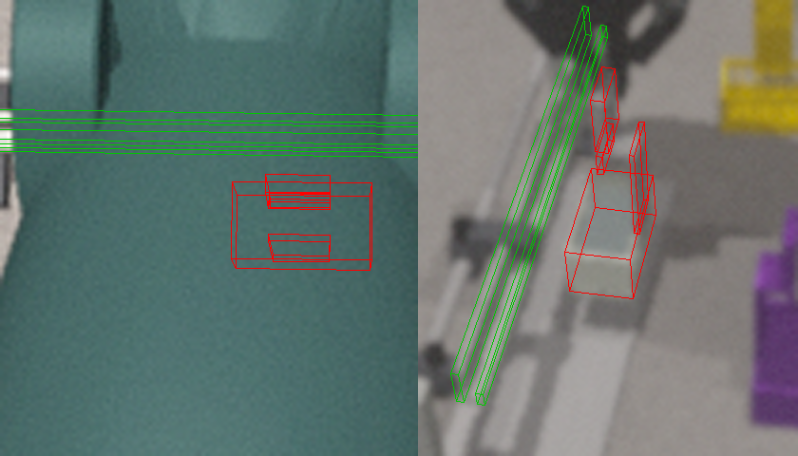

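The arm hides the rack from the top camera. The side view shows it held upright, matching the predicted outline (basket at about (600-650,170-298) in the composite). Now I'll feel for the back wall.

```bash
python3 - <<'E'
from h import *
from geo import *
pl=np.load("fit.npy")[1]; pl[3]=-.038
p=lambda x,y,z: [*place(pl,[x-2.5,y,0])[0][:2], z]
r.move_l(p(-16,-27,215),60); r.wait(.1)
hit=r.move_l(p(14,-27,215),12,f_stop=2.5); s=st(f"wall {hit}")
x=(s["tool_pos"][:2]-np.array(p(0,-27,0)[:2]))@[np.cos(pl[3]),np.sin(pl[3])]; print("tongue x in est. rail",x)
E
```

```text
wall True t8.69 [622.4  30.4 214.3] F [-0.78  0.09 -2.61] T [-0.05  0.16  0.  ] grip 0.09 58.9
tongue x in est. rail -1.9151588977992684
```

```bash
python3 - <<'E'
from h import *
s=st("now"); x,y,z=s["tool_pos"]; z=215
r.move_l([x-2,y,z],20); r.wait(.2); st("back")
h=r.move_l([x+5,y,z],8,f_stop=5); st(f"again {h}")
E
```

```text
now t8.69 [622.4  30.4 214.3] F [-0.78  0.09 -2.61] T [-0.05  0.16  0.  ] grip 0.09 58.9
back t9.15 [620.4  30.3 214.9] F [ 0.79 -0.24 -1.57] T [-0.03 -0.    0.01] grip 0.10 58.8
again True t9.68 [622.7  30.4 214.2] F [-2.35 -0.5  -1.82] T [-0.04  0.34 -0.03] grip 0.10 58.9
```

```bash
python3 - <<'E'
from h import *
x,y=620.4,30.4
r.move_l([x,y,215],20); r.wait(.2); st("centre")
h=r.move_l([x,y,186],14,f_stop=3); s=st(f"floor {h}"); r.wait(.4); st("settled")
E
```

```text
centre t10.16 [620.4  30.4 214.9] F [ 0.31  0.63 -2.4 ] T [-0.01 -0.04  0.03] grip 0.10 58.8
floor True t11.48 [620.3  30.4 195.2] F [ 0.77 -0.24  3.96] T [-0.05 -0.1  -0.02] grip 0.09 59.7
settled t11.88 [620.3  30.4 195. ] F [0.99 0.25 4.89] T [-0.03 -0.26  0.02] grip 0.09 59.9
```

The tip is at z≈145, so it is on the floor and the wrist confirms the load. I'll ease the load slightly and slide in segments, watching for side forces.

```bash
python3 - <<'E'
from h import *
x,y,z=620.4,30.4,194.6
r.move_l([x,y,z],10); r.wait(.15); st("eased")
for d in (18,36,50):
    h=r.move_l([x+.038*d,y+d,z],25,f_stop=6); s=st(f"slide {d} {h}")
    if h or abs(s["ft_force"][0])>5: break
E
```

```text
eased t12.28 [620.5  30.4 194.9] F [-0.3   0.05  5.81] T [-0.01  0.01 -0.05] grip 0.10 60.0
slide 18 False t13.15 [621.2  47.7 194.9] F [-0.07 -4.18  7.46] T [-1.12 -0.   -0.03] grip 0.10 60.0
slide 36 False t14.02 [621.9  65.7 194.9] F [-0.91 -4.29  6.71] T [-1.09  0.02 -0.06] grip 0.10 60.0
slide 50 False t14.72 [622.4  79.8 194.9] F [ 0.02 -4.13  6.42] T [-1.    0.02  0.03] grip 0.09 60.0
```

```bash
python3 - <<'E'
from h import *
x,y=620.4,30.4
r.move_l([x+.038*50,y+50,195.1],10); r.wait(.1); st("eased")
r.move_l([x+.038*56,y+56,195.1],20); st("6mm")
h=r.move_l([x+.038*90,y+90,195.1],9,f_stop=3.5); st(f"stop {h}"); r.wait(.3); st("hold")
E
```

```text
eased t15.07 [622.3  80.1 195.1] F [ 0.24 -4.69  4.7 ] T [-1.09 -0.06 -0.05] grip 0.10 59.8
6mm t15.53 [622.5  86.5 195.1] F [-0.47 -3.88  4.67] T [-0.84 -0.02 -0.02] grip 0.10 59.8
stop True t17.34 [623.   99.8 195.1] F [ 0.27 -3.64  3.91] T [-0.78  0.02 -0.04] grip 0.09 59.7
hold t17.64 [623.1  99.7 195.1] F [-0.19 -2.79  4.79] T [-0.63  0.17  0.  ] grip 0.10 59.7
```

```bash
python3 - <<'E'
from h import *
x,y=623.1,99.7
for d in (.6,1.2,1.8,2.4):
    h=r.move_l([x,y+d,195.1],6,f_stop=6); r.wait(.15); s=st(f"{d} {h}")
    if h or s["ft_force"][1]<-8.5: break
E
```

```text
0.6 False t18.05 [623.1 100.  195.1] F [-0.4  -5.7   5.86] T [-1.09  0.22  0.  ] grip 0.09 59.8
1.2 False t18.45 [623.1 100.3 195.2] F [-0.87 -7.05  6.16] T [-1.55  0.24 -0.02] grip 0.09 59.9
1.8 False t18.85 [623.1 100.7 195.2] F [-1.52 -8.11  6.43] T [-1.95  0.29  0.06] grip 0.10 60.0
2.4 False t19.25 [623.1 101.  195.2] F [ -1.44 -10.04   6.38] T [-2.26  0.28  0.04] grip 0.09 60.0
```

The Fy rise of about 6 N above drag, at 5 N/mm, shows it pressing on the stop at y≈101. Now I'll relax, release, retreat and check.

```bash
python3 - <<'E'
from h import *
from geo import *
x,y=623.1,100.9
r.move_l([x,y,195.3],6); r.wait(.1); st("relax")
r.command_gripper(0.4,20); r.wait(.2); st("open")
h=r.move_l([x,y,262],60,f_stop=5); st(f"up {h}")
if not h:
    r.move_l([x-150,y-170,300],150); r.wait(.3); st("away")
pl=np.load("fit.npy")[1]; pr=[625.6,100.6,40,-.038]
ims=[]
for n,x0,y0,w,h in (("top",190,110,100,120),("side",170,180,100,120)):
    c=cams.read_camera(n); k=4
    im=cv2.resize(c["img"][y0:y0+h,x0:x0+w],None,fx=k,fy=k,interpolation=cv2.INTER_CUBIC); b=im.copy()
    for a,e in RACK:
        u=(proj(c,place(pr,[a,e]))-[x0,y0]+.5)*k; cv2.line(im,*[tuple(int(v) for v in g) for g in np.round(u)],(0,0,255),1)
    ims.append(im)
cv2.imwrite("pics/end.png",cv2.resize(np.hstack(ims),(800,480)))
E
```

```text
relax t19.70 [623.1 100.5 195.2] F [-1.11 -5.36  3.85] T [-1.32  0.06  0.04] grip 0.10 59.6
open t20.27 [623.1 101.  195.3] F [0.11 0.02 0.16] T [-0.   -0.01 -0.01] grip 0.40 0.0
up False t21.52 [623.  100.9 261.6] F [-0.21  0.87 -0.2 ] T [-0.01 -0.08 -0.01] grip 0.40 0.0
away t23.51 [473.2 -68.9 299.9] F [ 0.01 -0.56  0.  ] T [-0.01 -0.02 -0.04] grip 0.40 0.0
```

View pics/end.png

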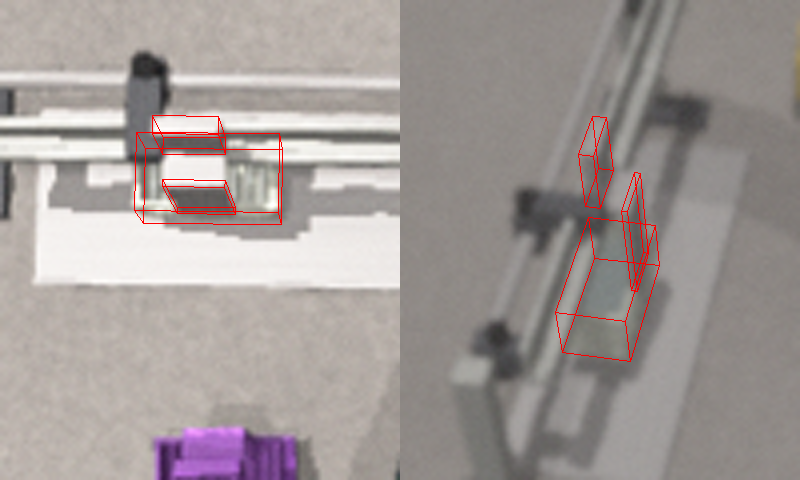

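The rack hangs upright in the channel. Its hanger's left edge is against the stop's right edge at about (163,150), and both views match the predicted outline.

```bash
python3 -c "
from workcell import r
print(r.job_done(), r.state()['clock'])"
```

```text
the job is handed in; nothing more can be done
the job is handed in; nothing more can be done
```

The rack was set down in the channel about 88 mm short of the stop by my estimate, slid up to press on it with about 6 N, released to hang there upright, and the job is handed in (about 24 s on the clock; no verdict came back).

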